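# Mirror the row of wash products into the caddy

### The job

The four wash products in the wooden tray are going into the grey caddy for the other side of the washer, so there they must stand in the reverse order: the one at the left end of the tray goes into the pocket at the right end of the caddy, the next into the pocket next to it, and so on. Move all four, one to a pocket, standing upright on the pocket's floor; set them down rather than dropping them, and let none topple. Leave the carton, the dosing cup and the brush where they are.

Things in the scene. Friction and masses are not known exactly. Their poses are not given: they have to be found in the camera images.
- tray: Fixed flat light-wood tray, 92 x 350 mm, 5 mm floor, lip 12 mm high; the four products start in it in one row, on black pads. Origin: centre of its underside; its y axis runs along the row (within 0.15 rad of world y), x across. The pads lie at y = +127.5, +42.5, -42.5, -127.5 mm, x = 0, their tops 9 mm above the origin. It may be the nearer or the farther of the two racks.
- caddy: Fixed grey plastic caddy, empty at the start: an open box 89 x 344 x 35 mm high with three dividers as high as its walls, making four pockets in a row. Walls and floor 4 mm thick; each pocket is 81 x 81 mm inside. Origin: centre of its underside; y along the row (within 0.15 rad of world y), x across. Pocket centres at y = +127.5, +42.5, -42.5, -127.5 mm, x = 0; pocket floor 4 mm above the origin.
- can: Loose aluminium spray can, round, 52 mm diameter up to 110 mm, then a shoulder and a narrower white cap of 34 mm diameter; 145 mm high in all, about 0.3 kg. Stands upright. Origin: centre of its underside, z up its axis.
- jar: Loose stout white jar with a flush grey lid, round, 60 mm diameter, 110 mm high, about 0.35 kg. Stands upright. Origin: centre of its underside, z up its axis.
- jug: Loose white box-shaped bottle, body 46 mm (its x) by 62 mm (its y) by 100 mm high, with a round neck and grey cap of 34 mm diameter up to 130 mm; about 0.4 kg. Stands upright, its x within about 0.2 rad of the tray's x. Origin: centre of its underside, z up.
- stick: Loose slim white round bottle with a flush grey cap, 38 mm diameter, 120 mm high, about 0.14 kg. Stands upright. Origin: centre of its underside, z up its axis.
- pad_can: Fixed square black rubber pad, 76 x 76 x 4 mm, lying in the tray; the spray can stands on it at the start, so it still marks that product's place in the row when the product is gone. Origin: centre of its underside; axes as the tray.
- pad_jar: Fixed square black rubber pad, 76 x 76 x 4 mm, lying in the tray; the stout jar stands on it at the start, so it still marks that product's place in the row when the product is gone. Origin: centre of its underside; axes as the tray.
- pad_jug: Fixed square black rubber pad, 76 x 76 x 4 mm, lying in the tray; the box-shaped bottle stands on it at the start, so it still marks that product's place in the row when the product is gone. Origin: centre of its underside; axes as the tray.
- pad_stick: Fixed square black rubber pad, 76 x 76 x 4 mm, lying in the tray; the slim bottle stands on it at the start, so it still marks that product's place in the row when the product is gone. Origin: centre of its underside; axes as the tray.
- carton: Bystander, not to be moved: loose cardboard carton, 110 x 170 x 60 mm high, left of the racks. Origin: centre of its underside.
- dosing_cup: Bystander, not to be moved: small clear dosing cup, 60 mm across, 55 mm high, right of the racks. Origin: centre of its underside.
- scrub_brush: Bystander, not to be moved: wooden-backed scrubbing brush lying bristles down, 150 x 62 x 38 mm high, right of the racks. Origin: centre of its underside, x along the brush.
Not all that is in view belongs to the job. What is shaped like the jar but blue or purple is not meant.

How it is judged:
By the outcome, as a careful person would: the job done as asked, in the order asked, and still so for the second after the job is handed in, with the robot touching nothing.
It also fails if it takes over 104 s, if anything falls off the work surface, if the arm or the gripper's body presses on something with over 40 N, if the wrist force passes 120 N, or if a joint passes its speed limit or range.

### The arm

A 6-joint arm with a two-finger parallel gripper is mounted at the origin on the work surface. World frame = base frame: x ahead of the robot, y to its left, z up, the work surface at z = 0. Lengths are in mm, angles in rad, forces in N, time in s.
With the tool pointing down it reaches from about 350 to 925 mm from the base axis. Payload 6.4 kg.
Tool frame: the origin (TCP) lies on the centre line of the jaws, within the pads' length; the fingertips stand 25 mm ahead of it and the grasp point (between the pads) lies 6 mm ahead of it; z points along the fingers, y is the line along which they close (so a half turn about z gives the same grasp; the last joint's range is limited). The gripper opens to 94 mm and grips with 3 to 60 N. Pads are 16 mm wide; open, the fingers measure 119 mm over their backs; the gripper's body (75 mm by 177 mm) begins 78 mm behind the grasp point.
Start: joints at [0.963, 0.245, 1.558, -0, 1.339, -0.174], TCP at [273.208, 589.806, 230.455] pointing down, gripper open.
Joint ranges: [-3.13, 3.13], [-1.02, 2.26], [0.13, 2.54], [-0.95, 4.09], [0.21, 2.88], [-2.74, 2.74]. Speed limits (rad/s): [2.57, 2.57, 3.14, 3.14, 3.14, 3.14].

### API

Orientations are given as a unit quaternion [x, y, z, w].
In Python, from bench import ctrl, vision gives the robot as it stands.
- The arm moves only by the tool carry_out, never from a script. Its argument "rows" is one flat list of numbers, 5 for each row, row after row: the shift along the tool's x, y, z in fractions of the full range, 1 being 75 cm, then the turn about the tool's z in parts of the range, where 1.0 means pi rad, then the closure, from -1 (fully open) to 1 (shut). In form: [tx, ty, tz, yaw, jaw, tx, ty, tz, yaw, jaw, ...]. A call has 1 to 20 rows; each row is the pose to reach, as a shift and turn from the pose commanded when the call began, along the tool's axes at that moment; what a row does not reach only later rows make up. A row lasts 1/12 s, in which the tool goes at most 41.7 mm and 7.16 degrees, less where a joint would pass 70% of its speed; a pose out of reach is approached as far as the arm can. No shift or turn number may pass 1 either way. A call with a gripper value outside its range is refused whole. The fingers move at their own pace and stop on an object; "squeeze" is the grip in N (left out, the last holds). Time passes only in rows, so rows that repeat a pose let the fingers close. It gives the time, the measured TCP pose, the force, the opening and the grip force at its end, in the units of the state.
- ctrl.sense(): the state, without advancing time (a new reading comes with each control period).
- vision.get_image(name): name is "scene" or "top" or "wrist"; returns the picture (480x640x3 uint8, red, green, blue); there is no depth.
- vision.camera_params(name): a dict with "K" (3x3 intrinsics, pixels), "eye" and "attitude" of the camera in the world. Camera axes: x right, y down, z forward; pixel columns grow to the right and rows downward; lengths in mm; the calibration is good to about 2 mm. A picture is of the moment at which its call begins: read the wrist's pose just before it. camera_params takes no time and is no camera call; for the wrist camera it gives the pose at the moment of the call.
- ctrl.close_job(): hands the job in; it is judged then, once.
The state is a dict: "time_s": time; "q": joint angles; "joint_vel": joint speeds; "joint_torque": joint torques, N m; "position": TCP position; "eef_rot": TCP orientation; "ft_force": force on the tool from outside, world axes, zero at the start; "moment": the same for the moment, N m; "finger_gap": opening from 0.0 (shut) to 1.0 (fully open); "gripper_force": force on a finger pad.
Only numpy, scipy, OpenCV 4.12 (cv2) and the standard library are available. Lean on these libraries where they do the work, as an engineer would, in place of code of your own. Each camera call takes 0.05 s, during which the arm holds its last target. There are 200 camera calls.

## Working session

There is one attempt and no reset: what is moved stays moved. The work goes in short steps, Python scripts to look and compute and a tool call to move; the robot and the scene stay as the last step left them, time stands still between calls to the robot, and variables do not carry over. Pictures are saved under pics/ and viewed, at most 14 in all, crops included, and the job is handed in when it is done.

Besides the shell and the picture viewer there is one more tool, called after ">>>" by a JSON object that holds its "op" and its "data", one argument or row to a line. carry_out: Moves the arm, as the interface text tells. Its arguments: {"type":"object","properties":{"rows":{"type":"array","items":{"type":"number"}},"squeeze":{"type":"number"}},"required":["rows"]}

```bash
mkdir -p pics
python3 - <<'E'
from bench import ctrl, vision
import cv2
for n in ["top","scene"]:
    cv2.imwrite(f"pics/{n}0.png",vision.get_image(n)[:,:,::-1]); print(n,vision.camera_params(n))
print(ctrl.sense())
E
```

```text
top {'K': array([[558.30590971,   0.        , 330.3294443 ],
       [  0.        , 558.30590971, 234.34669486],
       [  0.        ,   0.        ,   1.        ]]), 'eye': array([ 416.75486097,    5.56221307, 1294.54068203]), 'attitude': array([ 0.70764246, -0.70524898,  0.03029501, -0.03079343])}
scene {'K': array([[570.54633154,   0.        , 324.19341651],
       [  0.        , 570.54633154, 242.34862564],
       [  0.        ,   0.        ,   1.        ]]), 'eye': array([1265.13472107, -438.77547711,  917.86822465]), 'attitude': array([ 0.80248112,  0.45095884, -0.1912215 , -0.34072646])}
{'time_s': 0.1, 'q': array([ 9.62889814e-01,  2.45726005e-01,  1.55884286e+00,  1.73217334e-05,
        1.33869622e+00, -1.74091562e-01]), 'joint_vel': array([-0.00046139, -0.0010666 , -0.00233716, -0.00027199,  0.00080726,
       -0.00036156]), 'joint_torque': array([-5.93671866e-04, -4.16917598e+01, -3.15523052e+01,  6.86198683e-02,
        3.10057844e-02, -7.48367256e-05]), 'position': array([272.92690701, 589.39851014, 229.49365024]), 'eef_rot': array([ 2.15212474e-01,  9.76566890e-01, -7.69894822e-04, -3.26483406e-04]), 'ft_force': array([-0.31863673, -0.29295595, -0.12029111]), 'moment': array([ 0.01251131,  0.02004403, -0.00043106]), 'gripper_force': 0.0, 'finger_gap': 1.0005688392443524}
```

View pics/top0.png

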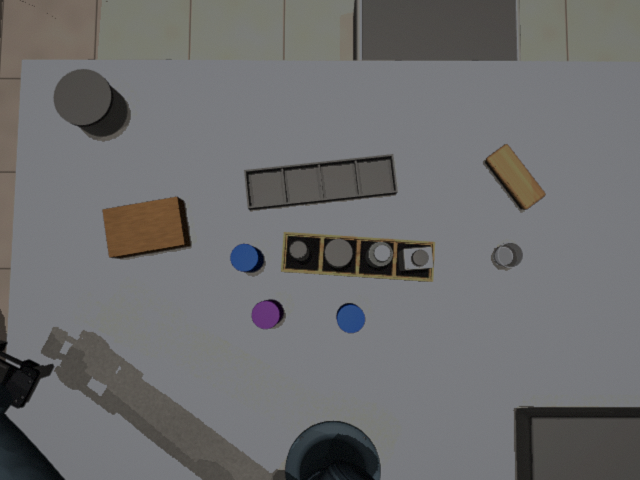

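View pics/scene0.png

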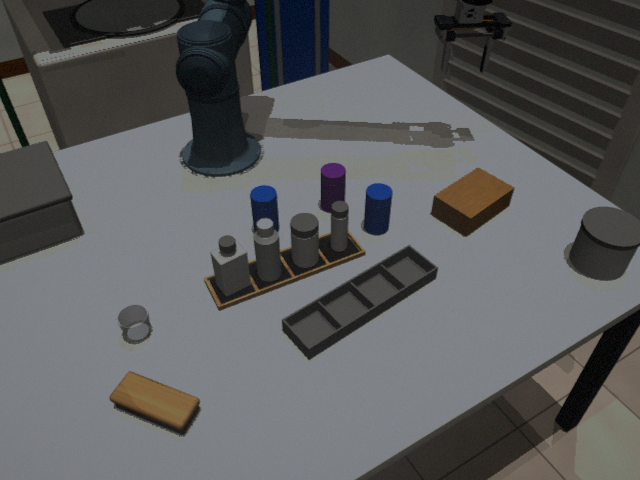

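The products in the tray, left to right (+y to −y), are the stick (298,250), jar (338,252), can (381,253) and jug (418,258). The blue jars at (245,258) and (350,318) and the purple one at (266,314) are not meant. The true jar is the white one with a grey lid inside the tray. I'll confirm this in an enlarged crop.

Run:
```python
import cv2
im=cv2.imread("pics/top0.png")[145:290,238:442]
im=cv2.convertScaleAbs(im,alpha=1.6)
im=cv2.resize(im,None,fx=3.9,fy=3.9,interpolation=cv2.INTER_CUBIC)
for c in range(240,442,20): cv2.line(im,(int((c-237.5)*3.9),0),(int((c-237.5)*3.9),6),(0,0,255),1); cv2.putText(im,str(c),(int((c-237.5)*3.9)-10,16),0,.35,(0,0,255))
for r in range(150,290,20): cv2.line(im,(0,int((r-144.5)*3.9)),(6,int((r-144.5)*3.9)),(0,0,255),1); cv2.putText(im,str(r),(8,int((r-144.5)*3.9)+4),0,.35,(0,0,255))
cv2.imwrite("pics/crop.png",im)
```

```text
(no output)
```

View pics/crop.png

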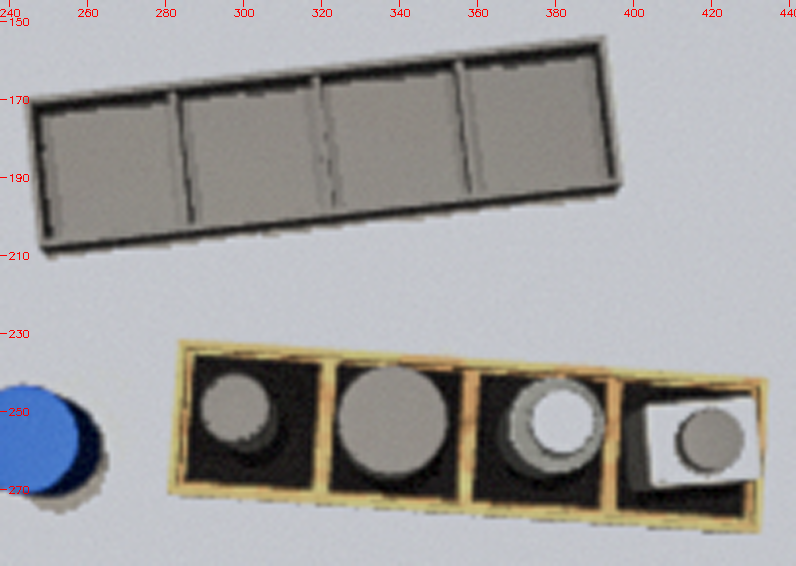

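The crop confirms stick, jar (round grey lid, in the tray), can and jug. Now I fit the rack poses and object positions.

```bash
cat > h.py <<'E'
import numpy as np
from scipy.spatial.transform import Rotation as R
from scipy.optimize import least_squares
from bench import ctrl, vision
cam=vision.camera_params
def proj(c,P):
    p=R.from_quat(c['attitude']).inv().apply(np.atleast_2d(P)-c['eye']); p=p@np.asarray(c['K']).T
    return p[:,:2]/p[:,2:]
def ray(c,uv,z):
    d=R.from_quat(c['attitude']).apply(np.linalg.solve(c['K'],[*uv,1])); return c['eye']+d*(z-c['eye'][2])/d[2]
def rack(p,L): # p=x,y,yaw
    L=np.asarray(L,float); return R.from_euler('z',p[2]).apply(L)+[p[0],p[1],0]
def fit(c,L,uv,p0):
    s=least_squares(lambda p:(proj(c,rack(p,L))-uv).ravel(),p0,loss='soft_l1'); return s.x,s.fun.reshape(-1,2)
E
python3 - <<'E'
from h import *
c=cam('top')
f=lambda a:(np.array(a,float)+.5)/3.9-.5+[238,145]
cuv=f([(28,98),(604,38),(620,184),(44,245),(172,92),(316,76),(460,61)])
cl=[(44.5,172,35),(44.5,-172,35),(-44.5,-172,35),(-44.5,172,35),(44.5,85,35),(44.5,0,35),(44.5,-85,35)]
tuv=f([(180,340),(766,380),(758,531),(170,493)])
tl=[(46,175,12),(46,-175,12),(-46,-175,12),(-46,175,12)]
for n,l,uv,p0 in(('caddy',cl,cuv,(550,60,.1)),('tray',tl,tuv,(370,-20,-.1))):
    p,r=fit(c,l,uv,p0); print(n,p.round(3)); print(r.round(1).tolist())
    if n=='tray': t=p
    print(rack(p,[(0,y,0) for y in(127.5,42.5,-42.5,-127.5)]).round(1).tolist())
for n,uv,z in(('stick',(235,407),129),('jar',(393,420),119),('can',(562,421),154),('canbody',(557,425),119),('jugcap',(711,440),139)):
    P=ray(c,f(uv),z); print(n,P.round(1),'traylocal',R.from_euler('z',-t[2]).apply(P-[t[0],t[1],0]).round(1))
for uv in [(645,404),(755,396),(764,476),(652,489)]: print(ray(c,f(uv),109).round(1))
E
```

```text
caddy [6.46453e+02 2.89400e+01 1.11000e-01]
[[-0.9, 0.8], [0.8, 0.3], [1.3, 1.1], [-1.3, 1.5], [0.0, -1.7], [0.0, -1.5], [0.0, -1.6]]
[[632.4, 155.7, 0.0], [641.8, 71.2, 0.0], [651.1, -13.3, 0.0], [660.5, -97.8, 0.0]]
tray [ 4.77323e+02 -5.63670e+01 -6.30000e-02]
[[-0.6, -0.4], [0.7, -0.6], [0.8, 0.7], [-1.0, 0.3]]
[[485.3, 70.9, 0.0], [480.0, -14.0, 0.0], [474.7, -98.8, 0.0], [469.3, -183.6, 0.0]]
stick [486.8  74.3 129. ] traylocal [  1.2 131.  129. ]
jar [480.6 -10.6 119. ] traylocal [  0.4  45.9 119. ]
can [478.5 -98.7 154. ] traylocal [  3.8 -42.2 154. ]
canbody [478.2 -99.2 119. ] traylocal [  3.6 -42.7 119. ]
jugcap [ 469.5 -179.1  139. ] traylocal [-1.00e-01 -1.23e+02  1.39e+02]
[ 490.4 -148.1  109. ]
[ 494.9 -208.1  109. ]
[ 451.4 -212.5  109. ]
[ 444.1 -151.5  109. ]
```

```bash
cat >> h.py <<'E'
def state():
    s=ctrl.sense(); M=R.from_quat(s['eef_rot']).as_matrix(); return s,M,np.arctan2(M[1,1],M[0,1])
def mv(xyz,ang=None):
    s,M,a=state(); d=M.T@(np.array(xyz)-s['position'])
    w=0 if ang is None else (ang-a+np.pi)%(2*np.pi)-np.pi
    print('t %.2f'%s['time_s'],'pos',s['position'].round(1),'ang %.3f'%a,'tilt',M[:,2].round(4),'-> shift',d.round(1),'yaw %.3f'%-w)
E
python3 - <<'E'
from h import *
mv((500,0,400),-.063)
E
```

```text
t 0.10 pos [272.9 589.4 229.5] ang 1.137 tilt [-0.001  -0.0014 -1.    ] -> shift [-453.7 -439.6 -169.9] yaw 1.200
```

The manual's scale: shifts go in shares of 75 cm and turns go in shares of pi rad. Converting my numbers, -454 mm is -0.6053, -440 mm is -0.5867, 1.2 rad is 0.382.

>>> {"op": "carry_out", "data": {
  "rows": [0,0,-0.0533,0.0318,-1,-0.6053,-0.5867,-0.2267,0.382,-1,-0.6053,-0.5867,-0.2267,0.382,-1,-0.6053,-0.5867,-0.2267,0.382,-1,-0.6053,-0.5867,-0.2267,0.382,-1,-0.6053,-0.5867,-0.2267,0.382,-1,-0.6053,-0.5867,-0.2267,0.382,-1,-0.6053,-0.5867,-0.2267,0.382,-1,-0.6053,-0.5867,-0.2267,0.382,-1,-0.6053,-0.5867,-0.2267,0.382,-1,-0.6053,-0.5867,-0.2267,0.382,-1,-0.6053,-0.5867,-0.2267,0.382,-1,-0.6053,-0.5867,-0.2267,0.382,-1,-0.6053,-0.5867,-0.2267,0.382,-1,-0.6053,-0.5867,-0.2267,0.382,-1,-0.6053,-0.5867,-0.2267,0.382,-1,-0.6053,-0.5867,-0.2267,0.382,-1,-0.6053,-0.5867,-0.2267,0.382,-1,-0.6053,-0.5867,-0.2267,0.382,-1,-0.6053,-0.5867,-0.2267,0.382,-1],
  "squeeze": 20
}}

```text
time_s: 1.77
position: [499.8, 0.6, 399.9]
eef_rot: [0.729, 0.685, -0.0, -0.001]
ft_force: [-0.5, -0.6, -0.6]
finger_gap: 0.999
gripper_force: 0.0
```

Run:
```python
from h import *
import cv2
mv((500,0,400),-.063)
c=cam('wrist'); print(c)
cv2.imwrite("pics/w1.png",vision.get_image('wrist')[:,:,::-1])
print(ctrl.sense()['q'])
```

```text
t 1.77 pos [499.8   0.6 399.9] ang -0.062 tilt [-1.1e-03  6.0e-04 -1.0e+00] -> shift [-0.6  0.3 -0.1] yaw 0.001
{'K': array([[379.89341895,   0.        , 320.35778576],
       [  0.        , 379.89341895, 233.54552574],
       [  0.        ,   0.        ,   1.        ]]), 'eye': array([505.81043881,  71.66808542, 553.46279614]), 'attitude': array([ 0.99169767, -0.03074575, -0.00487983,  0.12476622])}
[-2.25542703e-01 -2.03355442e-01  1.71016569e+00  2.92527963e-04
  1.63576235e+00 -1.64058333e-01]
```

View pics/w1.png

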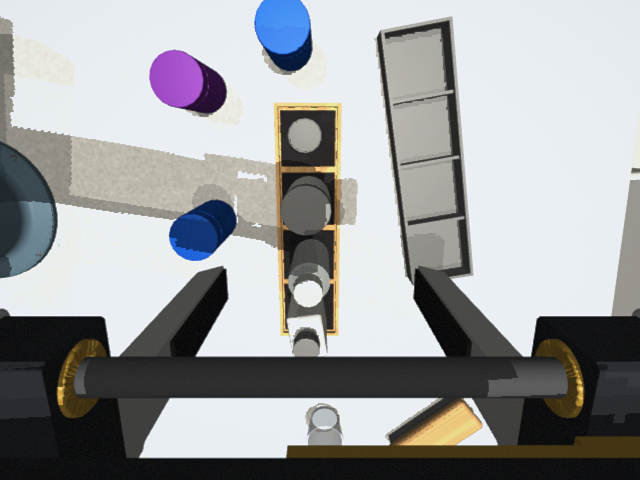

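Run:
```python
import cv2
im=cv2.imread("pics/w1.png")[10:310,255:480].transpose(1,0,2)
im=cv2.resize(im,None,fx=2.65,fy=2.65,interpolation=cv2.INTER_CUBIC)
cv2.imwrite("pics/w1c.png",im)
```

```text
(no output)
```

View pics/w1c.png

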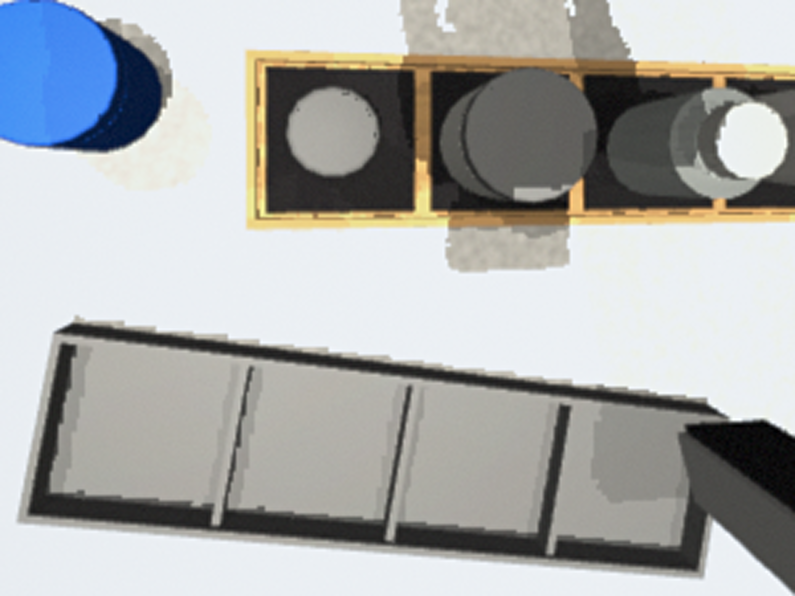

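Run:
```python
from h import *
c=cam('wrist')
f=lambda a:((np.array(a,float)+.5)/2.65-.5)[...,::-1]+[255,10]
cuv=f([(54,333),(20,521),(703,577),(217,524),(390,540),(551,553)])
cl=[(-44.5,172,35),(44.5,172,35),(44.5,-172,35),(40.5,85,35),(40.5,0,35),(40.5,-85,35)]
tuv=f([(247,51),(247,228),(424,72),(424,211),(576,75),(576,209),(719,205)])
tl=[(-46,175,12),(46,175,12),(-38,85,9),(38,85,9),(-38,0,9),(38,0,9),(38,-85,9)]
for n,l,uv,p0 in(('caddy',cl,cuv,(640,30,.1)),('tray',tl,tuv,(477,-56,-.06))):
    p,r=fit(c,l,uv,p0); print(n,p.round(3)); print(r.round(1).tolist())
    if n=='tray': t=p
    print(rack(p,[(0,y,0) for y in(127.5,42.5,-42.5,-127.5)]).round(1).tolist())
for n,uv,z in(('stick',(333,132),129),('jar',(531,134),119),('can',(752,140),154)):
    P=ray(c,f(uv),z); print(n,P.round(1),'traylocal',R.from_euler('z',-t[2]).apply(P-[t[0],t[1],0]).round(1))
```

```text
caddy [6.4823e+02 2.9087e+01 1.1000e-01]
[[-1.3, -0.2], [-0.4, -1.0], [-0.9, 1.0], [1.2, -0.6], [0.6, 0.5], [0.7, 0.9]]
[[634.2, 155.8, 0.0], [643.6, 71.3, 0.0], [652.9, -13.2, 0.0], [662.3, -97.6, 0.0]]
tray [ 4.78425e+02 -5.69750e+01 -6.70000e-02]
[[-0.5, -0.7], [0.8, -0.4], [-0.9, -0.4], [0.3, -0.1], [-0.8, 0.5], [0.2, 0.8], [0.9, 0.9]]
[[486.9, 70.2, 0.0], [481.3, -14.6, 0.0], [475.6, -99.4, 0.0], [469.9, -184.2, 0.0]]
stick [487.8  74.2 129. ] traylocal [  0.7 131.5 129. ]
jar [482.3  -9.7 119. ] traylocal [  0.7  47.4 119. ]
can [479.9 -98.9 154. ] traylocal [  4.2 -41.7 154. ]
```

Both cameras agree to within about 2 mm, so I can act. The stick goes first.

Run:
```python
from h import *
mv((487,74,278),-.066);mv((487,74,98),-.066)
```

```text
t 1.82 pos [499.7   0.9 399.9] ang -0.061 tilt [-9.e-04  5.e-04 -1.e+00] -> shift [ 72.1 -17.1 122. ] yaw 0.005
t 1.82 pos [499.7   0.9 399.9] ang -0.061 tilt [-9.e-04  5.e-04 -1.e+00] -> shift [ 72.  -16.9 302. ] yaw 0.005
```

Scaled: 302 mm is 0.4027, 122 mm is 0.1627, 0.005 rad is 0.0016.

>>> {"op": "carry_out", "data": {
  "rows": [0.032,-0.008,0.04,0,-1,0.064,-0.016,0.08,0,-1,0.096,-0.0227,0.12,0,-1,0.096,-0.0227,0.1627,0.0016,-1,0.096,-0.0227,0.1627,0.0016,-1,0.096,-0.0227,0.2027,0.0016,-1,0.096,-0.0227,0.2427,0.0016,-1,0.096,-0.0227,0.2827,0.0016,-1,0.096,-0.0227,0.3227,0.0016,-1,0.096,-0.0227,0.356,0.0016,-1,0.096,-0.0227,0.38,0.0016,-1,0.096,-0.0227,0.3947,0.0016,-1,0.096,-0.0227,0.4027,0.0016,-1,0.096,-0.0227,0.4027,0.0016,-1,0.096,-0.0227,0.4027,0.0016,1,0.096,-0.0227,0.4027,0.0016,1,0.096,-0.0227,0.4027,0.0016,1,0.096,-0.0227,0.4027,0.0016,1,0.096,-0.0227,0.4027,0.0016,1,0.096,-0.0227,0.4027,0.0016,1],
  "squeeze": 25
}}

```text
time_s: 3.48
position: [488.0, 72.6, 98.8]
eef_rot: [0.731, 0.683, 0.0, 0.0]
ft_force: [-0.3, -0.4, 0.6]
finger_gap: 0.611
gripper_force: 0.0
```

Run:
```python
from h import *
s=ctrl.sense();print(s['finger_gap']*94,s['gripper_force'],s['ft_force'])
mv((487,74,278));mv((661.4,-97.7,278),.11)
```

```text
57.391300492545795 0.0 [-0.27969299 -0.42472832  0.61891955]
t 3.48 pos [488.   72.6  98.8] ang -0.068 tilt [ 6.e-04 -1.e-04 -1.e+00] -> shift [   1.3   -1.  -179.2] yaw 0.000
t 3.48 pos [488.   72.6  98.8] ang -0.068 tilt [ 6.e-04 -1.e-04 -1.e+00] -> shift [-158.2  184.7 -179.1] yaw -0.178
```

Scaled: -180 mm is -0.24, -174 mm is -0.232.

>>> {"op": "carry_out", "data": {
  "rows": [0,0,0,0,1,0,0,0,0,1,0,0,0,0,1,0,0,0,0,1,0,0,0,0,1,0,0,0,0,1,0,0,-0.0053,0,1,0,0,-0.016,0,1,0,0,-0.0333,0,1,0,0,-0.06,0,1,0,0,-0.0933,0,1,0,0,-0.1267,0,1,0,0,-0.16,0,1,0,0,-0.1933,0,1,0,0,-0.2173,0,1,0,0,-0.232,0,1,0,0,-0.24,0,1]
}}

```text
time_s: 4.9
position: [488.4, 72.6, 280.6]
eef_rot: [0.731, 0.683, 0.001, 0.001]
ft_force: [-0.9, -0.1, -1.7]
finger_gap: 0.401
gripper_force: 25.0
```

Run:
```python
from h import *
s=ctrl.sense();print(s['finger_gap']*94,s['gripper_force'],s['ft_force'])
mv((661.4,-97.7,278),.11)
```

```text
37.708608518672115 24.999806731939316 [-0.89465518 -0.09227194 -1.73246464]
t 4.90 pos [488.4  72.6 280.6] ang -0.068 tilt [ 3.1e-03 -3.0e-04 -1.0e+00] -> shift [-158.2  184.2    3.2] yaw -0.178
```

Scaled: 184 mm is 0.2453, -158 mm is -0.2107, -0.178 rad is -0.0567.

>>> {"op": "carry_out", "data": {
  "rows": [-0.0067,0.008,0,-0.0032,1,-0.0187,0.0213,0,-0.0064,1,-0.0373,0.044,0,-0.0095,1,-0.06,0.0693,0,-0.0159,1,-0.0827,0.096,0,-0.0223,1,-0.1053,0.1227,0,-0.0286,1,-0.128,0.1493,0,-0.035,1,-0.1507,0.176,0,-0.0414,1,-0.1733,0.2013,0,-0.0477,1,-0.192,0.224,0,-0.0541,1,-0.204,0.2373,0,-0.0567,1,-0.2093,0.244,0,-0.0567,1,-0.2107,0.2453,0.0067,-0.0567,1,-0.2107,0.2453,0.0267,-0.0567,1,-0.2107,0.2453,0.0533,-0.0567,1,-0.2107,0.2453,0.0867,-0.0567,1,-0.2107,0.2453,0.12,-0.0567,1,-0.2107,0.2453,0.1533,-0.0567,1,-0.2107,0.2453,0.176,-0.0567,1,-0.2107,0.2453,0.1867,-0.0567,1]
}}

```text
time_s: 6.57
position: [657.8, -96.0, 133.9]
eef_rot: [0.667, 0.745, -0.001, -0.003]
ft_force: [-0.1, 0.6, -1.4]
finger_gap: 0.404
gripper_force: 25.0
```

Run:
```python
from h import *
s=ctrl.sense();print(s['finger_gap']*94,s['gripper_force'],s['ft_force'])
mv((661.4,-97.7,93.8),.11)
```

```text
37.94884908290808 24.999771863222122 [-0.13144362  0.64697927 -1.43661074]
t 6.57 pos [657.8 -96.  133.9] ang 0.111 tilt [-0.0066  0.0022 -1.    ] -> shift [-2.2  3.6 40.1] yaw 0.001
```

Scaled: 44 mm is 0.0587, 43 mm is 0.0573.

>>> {"op": "carry_out", "data": {
  "rows": [0,0,0.0107,0,1,0,0,0.0213,0,1,0,0,0.032,0,1,0,0,0.0413,0,1,0,0,0.048,0,1,0,0,0.0533,0,1,0,0,0.056,0,1,0,0,0.0573,0,1,0,0,0.0587,0,1,0,0,0.0587,0,1,0,0,0.0587,0,1]
}}

```text
time_s: 7.48
position: [660.8, -97.5, 94.8]
eef_rot: [0.667, 0.745, 0.0, 0.0]
ft_force: [0.4, -0.1, -1.4]
finger_gap: 0.402
gripper_force: 25.0
```

Run:
```python
from h import *
s=ctrl.sense();print(s['finger_gap']*94,s['gripper_force'],s['ft_force'],s['joint_vel'].round(3))
mv((661.4,-97.7,93.8),.11)
```

```text
37.77319500242775 24.999847412109375 [ 0.44105801 -0.11055981 -1.41074511] [-0.001  0.    -0.002  0.    -0.001  0.002]
t 7.48 pos [660.8 -97.5  94.8] ang 0.110 tilt [ 5.e-04 -2.e-04 -1.e+00] -> shift [-0.2  0.5  1. ] yaw 0.000
```

Scaled: 1.5 mm is 0.002, 1 mm is 0.0013.

>>> {"op": "carry_out", "data": {
  "rows": [0,0,0.0007,0,1,0,0,0.0013,0,1,0,0,0.002,0,1,0,0,0.002,0,1,0,0,0.002,0,1]
}}

```text
time_s: 7.9
position: [660.8, -97.6, 93.4]
eef_rot: [0.667, 0.745, 0.0, 0.0]
ft_force: [-1.0, -0.1, 2.0]
finger_gap: 0.402
gripper_force: 25.0
```

Scaled: -185 mm is -0.2467, -170 mm is -0.2267.

>>> {"op": "carry_out", "data": {
  "rows": [0,0,0,0,-1,0,0,0,0,-1,0,0,0,0,-1,0,0,0,0,-1,0,0,-0.004,0,-1,0,0,-0.0133,0,-1,0,0,-0.0333,0,-1,0,0,-0.0667,0,-1,0,0,-0.1067,0,-1,0,0,-0.1467,0,-1,0,0,-0.1867,0,-1,0,0,-0.2267,0,-1,0,0,-0.2467,0,-1,0,0,-0.2467,0,-1,0,0,-0.2467,0,-1]
}}

```text
time_s: 9.15
position: [661.1, -97.6, 279.9]
eef_rot: [0.667, 0.745, 0.001, 0.001]
ft_force: [-1.0, 0.5, -0.5]
finger_gap: 1.001
gripper_force: 0.0
```

Run:
```python
from h import *
import cv2
cv2.imwrite("pics/s1.png",vision.get_image('scene')[:,:,::-1])
mv((481.5,-10.5,98),-.066)
```

```text
t 9.20 pos [660.3 -97.4 277.7] ang 0.110 tilt [-3.e-04  1.e-04 -1.e+00] -> shift [ 105.9 -168.1  179.8] yaw 0.176
```

View pics/s1.png

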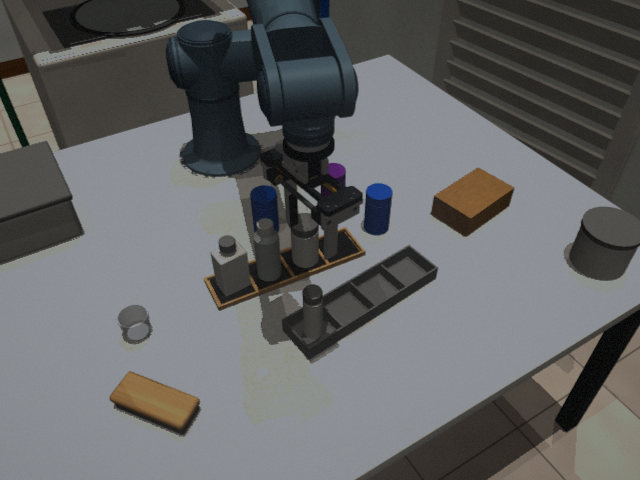

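The stick stands in the right-end pocket, at about (313,315). Next is the jar.

Scaled: 179.5 mm is 0.2393, -168 mm is -0.224, 0.176 rad is 0.056.

>>> {"op": "carry_out", "data": {
  "rows": [0.02,-0.032,0,0.0095,-1,0.0453,-0.072,0,0.0223,-1,0.0707,-0.112,0,0.035,-1,0.096,-0.152,0,0.0477,-1,0.12,-0.1907,0,0.056,-1,0.1347,-0.2133,0,0.056,-1,0.1413,-0.224,0,0.056,-1,0.1413,-0.224,0.0133,0.056,-1,0.1413,-0.224,0.0467,0.056,-1,0.1413,-0.224,0.0867,0.056,-1,0.1413,-0.224,0.1267,0.056,-1,0.1413,-0.224,0.1667,0.056,-1,0.1413,-0.224,0.2027,0.056,-1,0.1413,-0.224,0.2267,0.056,-1,0.1413,-0.224,0.2373,0.056,-1,0.1413,-0.224,0.2393,0.056,-1,0.1413,-0.224,0.2393,0.056,-1,0.1413,-0.224,0.2393,0.056,1,0.1413,-0.224,0.2393,0.056,1,0.1413,-0.224,0.2393,0.056,1],
  "squeeze": 30
}}

```text
time_s: 10.87
position: [483.0, -10.8, 99.7]
eef_rot: [0.73, 0.683, 0.001, 0.001]
ft_force: [-0.1, -0.6, -0.0]
finger_gap: 0.82
gripper_force: 0.0
```

Scaled: -180 mm is -0.24, -174 mm is -0.232.

>>> {"op": "carry_out", "data": {
  "rows": [0,0,0,0,1,0,0,0,0,1,0,0,0,0,1,0,0,0,0,1,0,0,0,0,1,0,0,-0.0053,0,1,0,0,-0.016,0,1,0,0,-0.0333,0,1,0,0,-0.06,0,1,0,0,-0.0933,0,1,0,0,-0.1267,0,1,0,0,-0.16,0,1,0,0,-0.1933,0,1,0,0,-0.2173,0,1,0,0,-0.232,0,1,0,0,-0.24,0,1,0,0,-0.24,0,1,0,0,-0.24,0,1]
}}

```text
time_s: 12.37
position: [481.5, -10.4, 277.3]
eef_rot: [0.73, 0.683, -0.0, -0.001]
ft_force: [-0.4, -0.3, -3.5]
finger_gap: 0.635
gripper_force: 30.0
```

Run:
```python
from h import *
s=ctrl.sense();print(s['finger_gap']*94,s['gripper_force'],s['ft_force'])
mv((652,-13.2,278),.11)
```

```text
59.68178877920562 29.96928859502077 [-0.43699265 -0.27482315 -3.54214853]
t 12.37 pos [481.5 -10.4 277.3] ang -0.066 tilt [-1.7e-03  5.0e-04 -1.0e+00] -> shift [  8.5 170.3  -1. ] yaw -0.176
```

Scaled: 170 mm is 0.2267, 8.5 mm is 0.0113, -0.176 rad is -0.056.

>>> {"op": "carry_out", "data": {
  "rows": [0,0.0067,0,-0.0032,1,0.0013,0.02,0,-0.0064,1,0.0027,0.0427,0,-0.0127,1,0.004,0.072,0,-0.0191,1,0.0053,0.1027,0,-0.0255,1,0.0067,0.1333,0,-0.0318,1,0.008,0.164,0,-0.0414,1,0.0093,0.192,0,-0.0477,1,0.0107,0.212,0,-0.0541,1,0.0113,0.2227,0,-0.056,1,0.0113,0.2267,0,-0.056,1,0.0113,0.2267,0.0067,-0.056,1,0.0113,0.2267,0.0267,-0.056,1,0.0113,0.2267,0.0533,-0.056,1,0.0113,0.2267,0.0867,-0.056,1,0.0113,0.2267,0.12,-0.056,1,0.0113,0.2267,0.1533,-0.056,1,0.0113,0.2267,0.1867,-0.056,1,0.0113,0.2267,0.2107,-0.056,1,0.0113,0.2267,0.2213,-0.056,1]
}}

```text
time_s: 14.03
position: [649.1, -12.8, 108.5]
eef_rot: [0.667, 0.745, -0.002, -0.003]
ft_force: [-0.5, 1.1, -4.4]
finger_gap: 0.637
gripper_force: 30.0
```

Scaled: 19 mm is 0.0253, 18.5 mm is 0.0247.

>>> {"op": "carry_out", "data": {
  "rows": [0,0,0.0053,0,1,0,0,0.0107,0,1,0,0,0.016,0,1,0,0,0.02,0,1,0,0,0.0227,0,1,0,0,0.024,0,1,0,0,0.0247,0,1,0,0,0.0253,0,1,0,0,0.0253,0,1]
}}

```text
time_s: 14.78
position: [652.4, -13.3, 93.9]
eef_rot: [0.667, 0.745, 0.0, 0.0]
ft_force: [-0.2, 0.4, -2.1]
finger_gap: 0.64
gripper_force: 30.0
```

Run:
```python
from h import *
s=ctrl.sense();print(s['finger_gap']*94,s['gripper_force'],s['ft_force'])
mv((652,-13.2,93.5),.11)
```

```text
60.14181686457335 29.971158653497696 [-0.18247173  0.38163263 -2.09006513]
t 14.78 pos [652.4 -13.3  93.9] ang 0.110 tilt [ 5.e-04 -2.e-04 -1.e+00] -> shift [ 0.2 -0.4  0.4] yaw -0.000
```

Contact is just beginning, so I'll go a touch further, then release and retreat.

Scaled: -185 mm is -0.2467, -170 mm is -0.2267.

>>> {"op": "carry_out", "data": {
  "rows": [0,0,0.0007,0,1,0,0,0.0013,0,1,0,0,0.0013,0,1,0,0,0.0013,0,-1,0,0,0.0013,0,-1,0,0,0.0013,0,-1,0,0,0.0013,0,-1,0,0,0.0013,0,-1,0,0,-0.004,0,-1,0,0,-0.0133,0,-1,0,0,-0.0333,0,-1,0,0,-0.0667,0,-1,0,0,-0.1067,0,-1,0,0,-0.1467,0,-1,0,0,-0.1867,0,-1,0,0,-0.2267,0,-1,0,0,-0.2467,0,-1,0,0,-0.2467,0,-1,0,0,-0.2467,0,-1]
}}

```text
time_s: 16.37
position: [652.6, -13.4, 280.4]
eef_rot: [0.667, 0.745, 0.001, 0.001]
ft_force: [0.2, 0.6, -0.8]
finger_gap: 1.002
gripper_force: 0.0
```

Run:
```python
from h import *
mv((479.2,-99,98),-.066)
```

```text
t 16.37 pos [652.6 -13.4 280.4] ang 0.110 tilt [ 3.2e-03 -7.0e-04 -1.0e+00] -> shift [ -65.9 -182.3  181.9] yaw 0.176
```

Scaled: -182 mm is -0.2427, 180 mm is 0.24, 0.176 rad is 0.056.

>>> {"op": "carry_out", "data": {
  "rows": [-0.012,-0.0333,0,0.0095,-1,-0.0253,-0.0707,0,0.0223,-1,-0.04,-0.1107,0,0.035,-1,-0.0547,-0.1507,0,0.0477,-1,-0.0693,-0.1907,0,0.056,-1,-0.0813,-0.224,0,0.056,-1,-0.088,-0.2427,0,0.056,-1,-0.088,-0.2427,0.0133,0.056,-1,-0.088,-0.2427,0.0467,0.056,-1,-0.088,-0.2427,0.0867,0.056,-1,-0.088,-0.2427,0.1267,0.056,-1,-0.088,-0.2427,0.1667,0.056,-1,-0.088,-0.2427,0.2027,0.056,-1,-0.088,-0.2427,0.2267,0.056,-1,-0.088,-0.2427,0.2373,0.056,-1,-0.088,-0.2427,0.24,0.056,-1,-0.088,-0.2427,0.24,0.056,-1,-0.088,-0.2427,0.24,0.056,1,-0.088,-0.2427,0.24,0.056,1,-0.088,-0.2427,0.24,0.056,1]
}}

```text
time_s: 18.03
position: [479.4, -99.2, 99.7]
eef_rot: [0.73, 0.683, 0.0, 0.001]
ft_force: [0.1, -0.6, 0.1]
finger_gap: 0.826
gripper_force: 0.0
```

Scaled: -180 mm is -0.24, -174 mm is -0.232.

>>> {"op": "carry_out", "data": {
  "rows": [0,0,0,0,1,0,0,0,0,1,0,0,0,0,1,0,0,0,0,1,0,0,0,0,1,0,0,0,0,1,0,0,0,0,1,0,0,-0.0053,0,1,0,0,-0.016,0,1,0,0,-0.0333,0,1,0,0,-0.06,0,1,0,0,-0.0933,0,1,0,0,-0.1267,0,1,0,0,-0.16,0,1,0,0,-0.1933,0,1,0,0,-0.2173,0,1,0,0,-0.232,0,1,0,0,-0.24,0,1,0,0,-0.24,0,1,0,0,-0.24,0,1]
}}

```text
time_s: 19.7
position: [478.0, -98.6, 277.4]
eef_rot: [0.73, 0.683, -0.0, -0.001]
ft_force: [0.7, -0.0, -3.8]
finger_gap: 0.544
gripper_force: 30.0
```

Run:
```python
from h import *
s=ctrl.sense();print(s['finger_gap']*94,s['gripper_force'],s['ft_force'])
mv((642.7,71.2,278),.11)
```

```text
51.15795899802994 29.999489105750854 [ 0.72686477 -0.02043411 -3.83264426]
t 19.70 pos [478.  -98.6 277.4] ang -0.066 tilt [-1.7e-03  7.0e-04 -1.0e+00] -> shift [180.3 153.1  -0.8] yaw -0.176
```

Scaled: 180 mm is 0.24, 166 mm is 0.2213, -0.176 rad is -0.056.

>>> {"op": "carry_out", "data": {
  "rows": [0.0067,0.0053,0,-0.0032,1,0.02,0.0173,0,-0.0064,1,0.0427,0.036,0,-0.0127,1,0.072,0.0613,0,-0.0191,1,0.1027,0.0867,0,-0.0255,1,0.1333,0.1133,0,-0.0318,1,0.164,0.1387,0,-0.0414,1,0.1947,0.1653,0,-0.0477,1,0.2187,0.1853,0,-0.0541,1,0.2333,0.1987,0,-0.056,1,0.24,0.204,0,-0.056,1,0.24,0.204,0.0067,-0.056,1,0.24,0.204,0.0267,-0.056,1,0.24,0.204,0.0533,-0.056,1,0.24,0.204,0.0867,-0.056,1,0.24,0.204,0.12,-0.056,1,0.24,0.204,0.1533,-0.056,1,0.24,0.204,0.1867,-0.056,1,0.24,0.204,0.2107,-0.056,1,0.24,0.204,0.2213,-0.056,1]
}}

```text
time_s: 21.37
position: [639.9, 70.0, 108.1]
eef_rot: [0.668, 0.745, -0.002, -0.003]
ft_force: [-0.8, 0.6, -3.6]
finger_gap: 0.548
gripper_force: 30.0
```

Scaled: 19 mm is 0.0253, 18.5 mm is 0.0247.

>>> {"op": "carry_out", "data": {
  "rows": [0,0,0.0053,0,1,0,0,0.0107,0,1,0,0,0.016,0,1,0,0,0.02,0,1,0,0,0.0227,0,1,0,0,0.024,0,1,0,0,0.0247,0,1,0,0,0.0253,0,1,0,0,0.0253,0,1]
}}

```text
time_s: 22.12
position: [643.3, 70.7, 93.7]
eef_rot: [0.667, 0.745, 0.0, 0.0]
ft_force: [0.2, 0.4, -2.3]
finger_gap: 0.539
gripper_force: 30.0
```

Run:
```python
from h import *
s=ctrl.sense();print(s['finger_gap']*94,s['gripper_force'],s['ft_force'])
mv((642.7,71.2,93.5),.11)
```

```text
50.62549876221486 29.999338331908803 [ 0.20541088  0.3562955  -2.30152076]
t 22.12 pos [643.3  70.7  93.7] ang 0.110 tilt [ 6.e-04 -1.e-04 -1.e+00] -> shift [ 0.6 -0.5  0.2] yaw 0.000
```

Scaled: -185 mm is -0.2467, -170 mm is -0.2267.

>>> {"op": "carry_out", "data": {
  "rows": [0,0,0.0007,0,1,0,0,0.0013,0,1,0,0,0.0013,0,1,0,0,0.0013,0,-1,0,0,0.0013,0,-1,0,0,0.0013,0,-1,0,0,0.0013,0,-1,0,0,0.0013,0,-1,0,0,-0.004,0,-1,0,0,-0.0133,0,-1,0,0,-0.0333,0,-1,0,0,-0.0667,0,-1,0,0,-0.1067,0,-1,0,0,-0.1467,0,-1,0,0,-0.1867,0,-1,0,0,-0.2267,0,-1,0,0,-0.2467,0,-1,0,0,-0.2467,0,-1,0,0,-0.2467,0,-1]
}}

```text
time_s: 23.7
position: [643.5, 70.6, 280.4]
eef_rot: [0.667, 0.745, 0.001, 0.001]
ft_force: [-0.1, 1.5, -0.7]
finger_gap: 0.997
gripper_force: 0.0
```

Run:
```python
from h import *
import cv2
mv((470,-180,98),.09)
cv2.imwrite("pics/top2.png",cv2.resize(vision.get_image('top')[140:290,235:445,::-1],None,fx=3.8,fy=3.8))
```

```text
t 23.70 pos [643.5  70.6 280.4] ang 0.110 tilt [ 3.2e-03 -2.0e-04 -1.0e+00] -> shift [-230.  -200.6  181.9] yaw 0.020
```

View pics/top2.png

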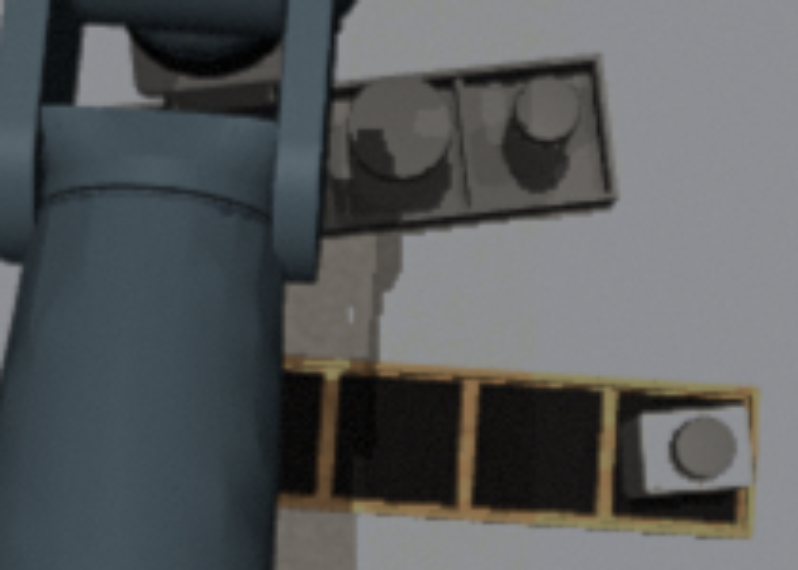

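Stick and jar stand in the right two pockets, and the jug is untouched in the tray at crop (700,450). Now the jug.

Scaled: -230 mm is -0.3067, 180 mm is 0.24, 0.02 rad is 0.0064.

>>> {"op": "carry_out", "data": {
  "rows": [-0.02,-0.0173,0,0,-1,-0.0507,-0.044,0,0,-1,-0.084,-0.0733,0,0.0032,-1,-0.1173,-0.1027,0,0.0032,-1,-0.1507,-0.132,0,0.0064,-1,-0.184,-0.1613,0,0.0064,-1,-0.2173,-0.1907,0,0.0064,-1,-0.2507,-0.2187,0,0.0064,-1,-0.28,-0.244,0,0.0064,-1,-0.2987,-0.26,0,0.0064,-1,-0.3067,-0.2673,0,0.0064,-1,-0.3067,-0.2673,0.0133,0.0064,-1,-0.3067,-0.2673,0.0467,0.0064,-1,-0.3067,-0.2673,0.0867,0.0064,-1,-0.3067,-0.2673,0.1267,0.0064,-1,-0.3067,-0.2673,0.1667,0.0064,-1,-0.3067,-0.2673,0.2027,0.0064,-1,-0.3067,-0.2673,0.2267,0.0064,-1,-0.3067,-0.2673,0.2373,0.0064,-1,-0.3067,-0.2673,0.24,0.0064,-1]
}}

```text
time_s: 25.42
position: [467.8, -178.0, 95.6]
eef_rot: [0.674, 0.739, -0.0, -0.003]
ft_force: [-0.6, -0.2, 0.0]
finger_gap: 0.998
gripper_force: 0.0
```

>>> {"op": "carry_out", "data": {
  "rows": [0,0,0,0,-1,0,0,0,0,1,0,0,0,0,1,0,0,0,0,1,0,0,0,0,1,0,0,0,0,1,0,0,0,0,1,0,0,0,0,1,0,0,0,0,1,0,0,0,0,1,0,0,0,0,1,0,0,0,0,1,0,0,0,0,1]
}}

```text
time_s: 26.5
position: [469.3, -180.1, 98.6]
eef_rot: [0.675, 0.738, 0.0, 0.0]
ft_force: [0.7, -0.3, -0.4]
finger_gap: 0.492
gripper_force: 29.9
```

Scaled: -180 mm is -0.24, -174 mm is -0.232.

>>> {"op": "carry_out", "data": {
  "rows": [0,0,-0.0053,0,1,0,0,-0.016,0,1,0,0,-0.0333,0,1,0,0,-0.06,0,1,0,0,-0.0933,0,1,0,0,-0.1267,0,1,0,0,-0.16,0,1,0,0,-0.1933,0,1,0,0,-0.2173,0,1,0,0,-0.232,0,1,0,0,-0.24,0,1,0,0,-0.24,0,1,0,0,-0.24,0,1]
}}

```text
time_s: 27.58
position: [468.5, -179.7, 277.4]
eef_rot: [0.675, 0.738, -0.0, -0.001]
ft_force: [0.6, 0.3, -3.1]
finger_gap: 0.484
gripper_force: 29.9
```

Run:
```python
from h import *
s=ctrl.sense();print(s['finger_gap']*94,s['gripper_force'],s['ft_force'],s['moment'])
mv((633.3,155.7,278),.11)
```

```text
45.536246020845745 29.904257655143738 [ 0.55342739  0.32259438 -3.06268505] [-0.05384907  0.04840323  0.02173389]
t 27.58 pos [ 468.5 -179.7  277.4] ang 0.090 tilt [-0.0017  0.001  -1.    ] -> shift [319.2 194.2  -0.6] yaw -0.020
```

Scaled: 319 mm is 0.4253, 194 mm is 0.2587, -0.02 rad is -0.0064.

>>> {"op": "carry_out", "data": {
  "rows": [0.0053,0.0027,0,0,1,0.0173,0.0107,0,0,1,0.0373,0.0227,0,0,1,0.064,0.0387,0,0,1,0.0933,0.0573,0,0,1,0.124,0.076,0,0,1,0.1547,0.0947,0,-0.0032,1,0.1853,0.1133,0,-0.0032,1,0.216,0.132,0,-0.0032,1,0.2467,0.1507,0,-0.0064,1,0.2773,0.1693,0,-0.0064,1,0.308,0.188,0,-0.0064,1,0.3387,0.2067,0,-0.0064,1,0.368,0.224,0,-0.0064,1,0.3933,0.2387,0,-0.0064,1,0.4107,0.2493,0,-0.0064,1,0.4213,0.256,0,-0.0064,1,0.4253,0.2587,0,-0.0064,1,0.4253,0.2587,0,-0.0064,1,0.4253,0.2587,0,-0.0064,1]
}}

```text
time_s: 29.25
position: [633.3, 154.9, 278.0]
eef_rot: [0.667, 0.745, -0.0, -0.0]
ft_force: [1.2, 0.4, -2.9]
finger_gap: 0.488
gripper_force: 29.9
```

Run:
```python
from h import *
s=ctrl.sense();print(s['finger_gap']*94,s['gripper_force'],s['ft_force'])
mv((633.3,155.7,278),.11)
```

```text
45.91568801248554 29.90453392267227 [ 1.19817812  0.41644861 -2.89739727]
t 29.25 pos [633.3 154.9 278. ] ang 0.110 tilt [-1.e-03 -4.e-04 -1.e+00] -> shift [ 0.8  0.1 -0. ] yaw -0.000
```

>>> {"op": "carry_out", "data": {
  "rows": [0,0,0.0067,0,1,0,0,0.0267,0,1,0,0,0.0533,0,1,0,0,0.0867,0,1,0,0,0.12,0,1,0,0,0.1533,0,1,0,0,0.1867,0,1,0,0,0.2107,0,1,0,0,0.2213,0,1,0,0,0.2267,0,1,0,0,0.232,0,1,0,0,0.2373,0,1,0,0,0.2413,0,1,0,0,0.244,0,1,0,0,0.2453,0,1,0,0,0.246,0,1,0,0,0.2467,0,1,0,0,0.2467,0,1]
}}

```text
time_s: 30.75
position: [633.7, 155.2, 93.7]
eef_rot: [0.667, 0.745, 0.0, 0.0]
ft_force: [-0.2, 0.2, -3.3]
finger_gap: 0.489
gripper_force: 29.9
```

Scaled: 1 mm is 0.0013, 0.5 mm is 0.0007.

>>> {"op": "carry_out", "data": {
  "rows": [0,0,0.0007,0,1,0,0,0.0013,0,1,0,0,0.0013,0,1,0,0,0.0013,0,1]
}}

```text
time_s: 31.08
position: [633.9, 155.2, 93.6]
eef_rot: [0.667, 0.745, 0.0, 0.0]
ft_force: [-2.3, 0.3, 5.8]
finger_gap: 0.492
gripper_force: 29.9
```

Firm contact: the jug is on the floor. Release, retreat and move back toward the start side for a clear view.

Scaled: -210 mm is -0.28, -200 mm is -0.2667.

>>> {"op": "carry_out", "data": {
  "rows": [0,0,-0.0007,0,1,0,0,-0.0007,0,-1,0,0,-0.0007,0,-1,0,0,-0.0007,0,-1,0,0,-0.0007,0,-1,0,0,-0.0007,0,-1,0,0,-0.004,0,-1,0,0,-0.0133,0,-1,0,0,-0.0333,0,-1,0,0,-0.0667,0,-1,0,0,-0.1067,0,-1,0,0,-0.1467,0,-1,0,0,-0.1867,0,-1,0,0,-0.2267,0,-1,0,0,-0.2667,0,-1,0,0,-0.28,0,-1]
}}

```text
time_s: 32.42
position: [635.5, 155.4, 310.3]
eef_rot: [0.667, 0.745, 0.004, 0.004]
ft_force: [1.6, 0.4, 1.3]
finger_gap: 1.002
gripper_force: 0.0
```

Scaled: 320 mm is 0.4267, 310 mm is 0.4133.

>>> {"op": "carry_out", "data": {
  "rows": [0.0267,-0.0267,0,0,-1,0.0667,-0.06,0,0,-1,0.1067,-0.0867,0,0,-1,0.1467,-0.1133,0,0,-1,0.1867,-0.14,0,0,-1,0.2267,-0.1667,0,0,-1,0.2667,-0.1933,0,0,-1,0.3067,-0.22,0,0,-1,0.3467,-0.24,0,0,-1,0.3867,-0.26,0,0,-1,0.4133,-0.2667,0,0,-1,0.4267,-0.2667,0,0,-1,0.4267,-0.2667,0,0,-1,0.4267,-0.2667,0,0,-1]
}}

```text
time_s: 33.58
position: [400.0, 450.9, 302.1]
eef_rot: [0.667, 0.745, -0.0, 0.0]
ft_force: [-0.2, 0.3, 0.8]
finger_gap: 1.001
gripper_force: 0.0
```

Run:
```python
from h import *
import cv2
a=cv2.resize(vision.get_image('top')[140:290,235:445,::-1],None,fx=2.6,fy=2.6)
b=vision.get_image('scene')[150:440,90:636,::-1]
cv2.imwrite("pics/end.png",cv2.convertScaleAbs(np.vstack([a[:300,:546],b]),alpha=1.4)); print(ctrl.sense()['time_s'])
```

```text
33.6833
```

View pics/end.png

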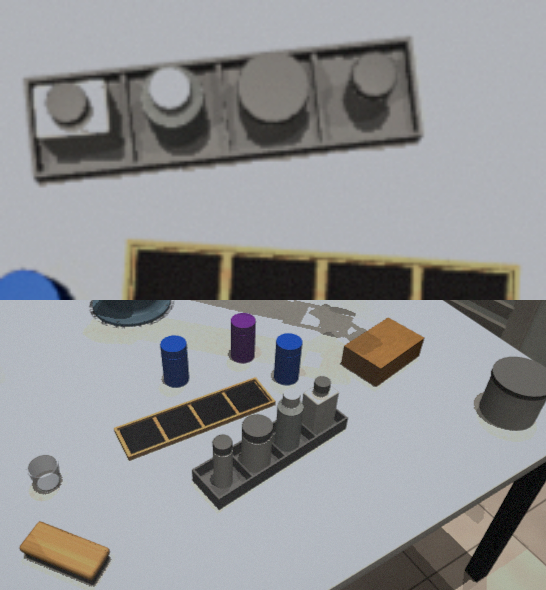

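All four stand upright in the caddy, left to right jug, can, jar, stick. The tray is empty and the carton, cup and brush haven't moved. Handing in.

```bash
python3 -c "
from bench import ctrl
print(ctrl.close_job())"
```

```text
the job is handed in; nothing more can be done
None
```

The job is handed in at about 34 s: jug, can, jar and stick stand upright in the caddy from left to right, the reverse of their tray order, and the carton, dosing cup and brush were left alone.

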